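# Load the bench shaker, set its dial and throw its lever from park to load to run

## Robot

A 6-joint arm with a two-finger parallel gripper is mounted at the origin on the work surface. World frame = base frame: x ahead of the robot, y to its left, z up, the work surface at z = 0. Lengths are in m, angles in degrees, forces in N, time in s.
With the tool pointing down it reaches from about 0.25 to 0.8 m from the base axis. Payload 3.9 kg.
Tool frame: the origin (TCP) lies at the very end of the fingers, on their centre line; the grasp point (between the pads) lies 19 mm behind it; z points along the fingers, y is the line along which they close (so a half turn about z gives the same grasp; the last joint's range is limited). The gripper opens to 85 mm and grips with 20 to 120 N. Pads are 22 mm wide; open, the fingers measure 114 mm over their backs; the gripper's body (76 mm by 85 mm) begins 54 mm behind the grasp point. The pads swing forward as they close: fully open they stand 13 mm farther back than shut.
Start: joints at [70.76, 14.897, -7.913, 67.191, 0, 90], TCP at [0.173, 0.496, 0.231] pointing down, gripper open.
Joint ranges: [-159.42, 159.42], [-47.68, 98.78], [-73.54, 78.23], [-108.79, 121.32], [-90, 84.71], [-180, 180]. Speed limits (degrees/s): [147.25, 147.25, 180, 180, 180, 180].

## Interface

Orientations are given as [roll, pitch, yaw] about the fixed x, y, z axes, in that order (R = Rz(yaw) Ry(pitch) Rx(roll)).
In Python, from cell import r gives the robot as it stands.
- The arm moves only by the tool drive_tool, never from a script. Its arguments are lists of equal length, an entry for each row: "xyz": the shift along the tool's x, y, z in cm, a list of three; "rot": the turn, a rotation vector about the tool's x, y, z in rad, a list of three. In form: {"xyz": [[tx, ty, tz], ...], "rot": [[wx, wy, wz], ...]}. A call has 1 to 10 rows; each row shifts and turns the commanded pose from where the row before left it, along the tool's axes as they then stand; what a row does not reach is not made up. A row lasts 1/8 s, in which the tool goes at most 62.5 mm and 10.7 degrees, less where a joint would pass 70% of its speed; a pose out of reach is approached as far as the arm can. A call with a gripper value outside its range is refused whole. "gripper" is the opening, from 0 (shut) to 1 (fully open), set as the call begins (left out, the last holds). The fingers move at their own pace and stop on an object; "newtons" is the grip in N (left out, the last holds). Time passes only in rows, so rows that do not move let the fingers close. It gives the time, the measured TCP pose, the force, the opening and the grip force at its end, in the units of the state.
- r.read_state(): the state, without advancing time (a new reading comes with each control period).
- r.get_image(name): name is "scene" or "top"; returns the picture (384x512x3 uint8, red, green, blue); there is no depth.
- r.get_calibration(name): a dict with "fx", "fy", "cx", "cy" (pixels), "xyz" and "orientation" of the camera in the world. Camera axes: x right, y down, z forward; pixel columns grow to the right and rows downward; lengths in m; the calibration is good to about 2 mm. A picture is of the moment at which its call begins. get_calibration takes no time and is no camera call.
- r.finish_job(): hands the job in; it is judged then, once.
Trained networks look in the newest picture that a camera, given by its name, has taken for a name from the list of things; names that differ only in an ending like _2 or _b are one class to them, and where a whole thing is asked for, a point or a joint stands for the part that bears it (a point fixed in the world has none). Each returns a list of dicts, best first, with "p" (0 to 1); they miss things now and then, are a little off and sometimes report something else, mostly with a low value. They report only what shows in the picture. A call takes as long as a camera call. They do not tell look-alikes from the thing itself.
- r.find_in(camera, query): "box" ([centre column, centre row, width, height] in pixels, round what is visible of it).
The state is a dict: "clock": time; "q": joint angles; "qvel": joint speeds; "joint_torque": joint torques, N m; "tcp_pos": TCP position; "ee_rot": TCP orientation; "wrist_force": force on the tool from outside, world axes, zero at the start; "torque": the same for the moment, N m; "gripper_width": opening from 0.0 (shut) to 1.0 (fully open); "finger_force": force on a finger pad.
Only numpy, scipy, OpenCV 4.12 (cv2) and the standard library are available. Lean on these libraries where they do the work, as an engineer would, in place of code of your own. Each camera call takes 0.05 s, during which the arm holds its last target. There are 200 camera calls.

## Task

The shaker's lever has three notches marked with one dot (park), two dots (load) and three dots (run): first throw the lever from its parked side into the two-dot notch. Then lift the old culture dish off the shaker platform and put it flat in the steel tray, stand every sample jar from the bench upright on the platform inside its rim (set them down, do not drop them), and turn the speed dial until its white line is in line with the white set mark on the ring around it. When all that is done throw the lever into the three-dot notch so that it rests there, and leave the other things on the bench where they are.

Things in the scene. Friction and masses are not known exactly. Their poses are not given: they have to be found in the camera images.
- shaker: Fixed white bench shaker, 240 mm (its x) by 370 mm (its y), deck 80 mm high. Origin: centre of its footprint, at bench height; its z is up, its x points away from the robot and its y to the left. Left half: the loading platform. Right half: the control deck with lever (far part) and dial (near part).
- platform (a point): Centre of the platform's flat top, 100 mm above the bench, axes as the shaker's. The platform measures 200 mm (x) by 165 mm (y) inside a rim 6 mm high and 5 mm thick. It does not move.
- lever (a joint): Lever angle about its upright pivot, rad, -0.7 to 0.7. 0: the arm points from the pivot along the shaker's -x (to the robot); positive swings the knob to the shaker's -y (right, as the robot sees it). Notches: park -0.6 (one black dot on the deck), load 0 (two dots), run +0.6 (three dots). Starts at park or part-way from park to load, never in load.
- lever_pivot (a point): The lever's pivot axis at deck height (80 mm above the bench); fixed to the shaker, axes as the shaker's. A spring plunger under the arm drops between two steel ribs at each notch: it catches the lever within 0.08 rad and centres it to about 0.03 rad; about 8 to 13 N at the knob lifts it over a rib. Between notches the lever stays where it is left.
- lever_knob (a point): Centre of the top face of the lever's knob, 140 mm above the bench: an upright black round post 20 mm in diameter and 38 mm high, standing on the arm's end (arm top 102 mm above the bench), 90 mm from the pivot axis.
- dial_axis (a point): Axis of the black speed dial at the top of its grip bar, 119.5 mm above the bench; fixed to the shaker. Disc 47 mm in diameter, 8 mm thick; across it a bar 46 mm long, 12 mm wide, from 91.5 to 119.5 mm above the bench. A white line on one half of the bar is the pointer. Turns about an upright axis, light friction (0.05 N m), stays where left.
- dial_mark (a point): Point in line with the dial's white line, 30 mm from the dial's axis, at the bar's top. It turns with the dial, which stops 1.5 rad either side of the shaker's +x direction.
- set_mark (a point): Middle of the white set mark on the flat grey ring (72 mm in diameter, top 83.5 mm above the bench) round the dial, 30 mm from the dial's axis. Set beforehand, very stiff; leave it alone. Differs from start to start; always anticlockwise (from above) of where the dial's line starts, by 0.5 to 2.5 rad.
- jar1: Sample jar: squat upright cylinder 50 mm in diameter, 38 mm high, about 70 g, white with a grey cap. Origin: centre of its underside, z up. Starts upright on the bench to the right of the shaker. None if absent.
- jar2: Sample jar: squat upright cylinder 50 mm in diameter, 38 mm high, about 70 g, white with a grey cap. Origin: centre of its underside, z up. Starts upright on the bench to the right of the shaker. None if absent.
- jar3: Sample jar: squat upright cylinder 50 mm in diameter, 38 mm high, about 70 g, white with a grey cap. Origin: centre of its underside, z up. Starts upright on the bench to the right of the shaker. None if absent.
- jar4: Sample jar: squat upright cylinder 50 mm in diameter, 38 mm high, about 70 g, white with a grey cap. Origin: centre of its underside, z up. Starts upright on the bench to the right of the shaker. None if absent.
- dish: Old covered culture dish: flat cylinder 60 mm in diameter, 28 mm high, about 60 g, pale. Origin: centre of its underside, z up. Starts on the shaker platform.
- tray: Fixed open steel tray for used dishes, 140 by 140 mm, walls 25 mm high and 4 mm thick, floor 4 mm thick. Origin: centre of its underside on the bench; its axes run along its sides.
- beaker: Bystander: white beaker, 66 mm in diameter, 85 mm high. Origin: centre of its underside.
- timer: Bystander: bench timer, 60 by 55 mm, 22 mm high. Origin: centre of its underside.
- pen: Bystander: marker pen lying on the bench, 130 mm long (its x), 11 mm thick. Origin: centre of its underside.
- tipbox: Bystander: pipette tip box, 85 (x) by 120 mm (y), 70 mm high. Origin: centre of its underside.
Things that resemble listed ones, but are neither listed nor needed, are in the scene too. Leave any orange or purple look-alike of the timer alone.

How it is judged (in metres and radians):
On the way, in this order (a step that is already met when the one before it is completed fails the run):
1. the lever rests in the two-dot load notch (value of joint lever between -0.085 and 0.085 rad), for 0.3 s.
2. with the lever in load: every jar stands on the platform, the dish lies in the tray, and the dial's line meets the set mark (all of step 1 and x of jar1 in the frame of platform between -0.078 and 0.078 m and y of jar1 in the frame of platform between -0.062 and 0.062 m and z of jar1 in the frame of platform between -0.008 and 0.008 m and angle between each of jar1, jar2, jar3, jar4, dish's own z axis and vertical below 0.15 rad and x of jar2 in the frame of platform between -0.078 and 0.078 m and y of jar2 in the frame of platform between -0.062 and 0.062 m and z of jar2 in the frame of platform between -0.008 and 0.008 m and x of jar3 in the frame of platform between -0.078 and 0.078 m and y of jar3 in the frame of platform between -0.062 and 0.062 m and z of jar3 in the frame of platform between -0.008 and 0.008 m and x of jar4 in the frame of platform between -0.078 and 0.078 m and y of jar4 in the frame of platform between -0.062 and 0.062 m and z of jar4 in the frame of platform between -0.008 and 0.008 m and x of dish in the frame of tray between -0.05 and 0.05 m and y of dish in the frame of tray between -0.05 and 0.05 m and z of dish in the frame of tray between -0.012 and 0.012 m and horizontal distance between dial_mark and set_mark below 0.0045 m), for 0.2 s.
3. the lever is in the three-dot run notch (value of joint lever between 0.515 and 0.685 rad), for 0.3 s.
At the end, for the whole second after the job is handed in: Lever resting in the three-dot notch (0.6 rad +-0.085); every jar present upright (0.15 rad) on the platform inside its rim; dish flat in the tray, centre within 50 mm of the tray's along each side; dial mark within 4.5 mm (8 degrees) of the set mark; all at rest (all of step 3 and x of jar1 in the frame of platform between -0.078 and 0.078 m and y of jar1 in the frame of platform between -0.062 and 0.062 m and z of jar1 in the frame of platform between -0.008 and 0.008 m and angle between each of jar1, jar2, jar3, jar4, dish's own z axis and vertical below 0.15 rad and x of jar2 in the frame of platform between -0.078 and 0.078 m and y of jar2 in the frame of platform between -0.062 and 0.062 m and z of jar2 in the frame of platform between -0.008 and 0.008 m and x of jar3 in the frame of platform between -0.078 and 0.078 m and y of jar3 in the frame of platform between -0.062 and 0.062 m and z of jar3 in the frame of platform between -0.008 and 0.008 m and x of jar4 in the frame of platform between -0.078 and 0.078 m and y of jar4 in the frame of platform between -0.062 and 0.062 m and z of jar4 in the frame of platform between -0.008 and 0.008 m and x of dish in the frame of tray between -0.05 and 0.05 m and y of dish in the frame of tray between -0.05 and 0.05 m and z of dish in the frame of tray between -0.012 and 0.012 m and horizontal distance between dial_mark and set_mark below 0.0045 m and velocity of joint lever between -0.05 and 0.05 rad/s and linear speed of each of jar1, jar2, jar3, jar4, dish below 0.03 m/s); the robot touches nothing.
It fails at once if a jar is put on the platform while the lever is still on the park side (value of joint lever below -0.2 rad and ((x of jar1 in the frame of platform between -0.09 and 0.09 m and y of jar1 in the frame of platform between -0.075 and 0.075 m) or (x of jar2 in the frame of platform between -0.09 and 0.09 m and y of jar2 in the frame of platform between -0.075 and 0.075 m) or (x of jar3 in the frame of platform between -0.09 and 0.09 m and y of jar3 in the frame of platform between -0.075 and 0.075 m) or (x of jar4 in the frame of platform between -0.09 and 0.09 m and y of jar4 in the frame of platform between -0.075 and 0.075 m))).
It fails at once if a jar is dropped onto the platform from more than about 4 cm (((x of jar1 in the frame of platform between -0.09 and 0.09 m and y of jar1 in the frame of platform between -0.075 and 0.075 m) and z of jar1 in the frame of platform above 0.025 m and contact force between the fingers and jar1 below 0.05 N and linear speed of jar1 above 0.5 m/s) or ((x of jar2 in the frame of platform between -0.09 and 0.09 m and y of jar2 in the frame of platform between -0.075 and 0.075 m) and z of jar2 in the frame of platform above 0.025 m and contact force between the fingers and jar2 below 0.05 N and linear speed of jar2 above 0.5 m/s) or ((x of jar3 in the frame of platform between -0.09 and 0.09 m and y of jar3 in the frame of platform between -0.075 and 0.075 m) and z of jar3 in the frame of platform above 0.025 m and contact force between the fingers and jar3 below 0.05 N and linear speed of jar3 above 0.5 m/s) or ((x of jar4 in the frame of platform between -0.09 and 0.09 m and y of jar4 in the frame of platform between -0.075 and 0.075 m) and z of jar4 in the frame of platform above 0.025 m and contact force between the fingers and jar4 below 0.05 N and linear speed of jar4 above 0.5 m/s)).
It fails at once if another thing on the bench is displaced by more than 8 cm or knocked over (distance of any of beaker, timer, pen, tipbox from where it was at the start of the episode above 0.08 m or angle between any of beaker, timer, pen, tipbox's own z axis and vertical above 0.6 rad).
Of jar1, jar2, jar3, jar4 only 2 to 4 are there at a start; the rules pass over those that are not, and their reading is None.
At some moment in a run one of jar1, jar2, jar3, jar4, dish may be knocked a few centimetres aside while the robot is not near it.
It also fails if it takes over 210 s, if anything falls off the work surface, if the arm or the gripper's body presses on something with over 40 N, if the wrist force passes 120 N, or if a joint passes its speed limit or range.

## Working session

There is one attempt and no reset: what is moved stays moved. The work goes in short steps, Python scripts to look and compute and a tool call to move; the robot and the scene stay as the last step left them, time stands still between calls to the robot, and variables do not carry over. Pictures are saved under pics/ and viewed, at most 14 in all, crops included, and the job is handed in when it is done.

Besides the shell and the picture viewer there is one more tool, called after ">>>" as a command line: name --argument value ..., lists and objects as JSON in quotes. drive_tool: Moves the arm, as the interface text tells. Its arguments: {"type":"object","properties":{"xyz":{"type":"array"},"rot":{"type":"array"},"gripper":{"type":"number"},"newtons":{"type":"number"}},"required":["xyz","rot"]}

```bash
mkdir -p pics; ls; python3 - <<'E'
from cell import r
import cv2
for n in("scene","top"):
    im=r.get_image(n); cv2.imwrite(f"pics/{n}0.png",cv2.resize(im[:,:,::-1],(800,600),interpolation=cv2.INTER_CUBIC)); print(n,r.get_calibration(n))
s=r.read_state();print(s)
E
```

```text
pics
scene {'fx': 446.8802816910368, 'fy': 446.8802816910368, 'cx': 254.34050364352925, 'cy': 193.6923384877407, 'xyz': array([1.20953211, 0.47971617, 0.77500226]), 'orientation': array([-125.67576705,    0.2646715 ,  124.46474363])}
top {'fx': 477.3056252789919, 'fy': 477.3056252789919, 'cx': 255.11988651576524, 'cy': 186.62922811101163, 'xyz': array([ 0.32349407, -0.05184667,  1.31372026]), 'orientation': array([-1.72442794e+02,  1.68312192e-01, -9.04644712e+01])}
{'clock': 0.1, 'q': array([ 7.07617006e+01,  1.49342105e+01, -7.97599748e+00,  6.71887195e+01,
        6.13797927e-04,  8.99983912e+01]), 'qvel': array([ 0.01571539, -0.1574735 ,  0.21065153, -0.07871752,  0.06633592,
        0.01644189]), 'joint_torque': array([ 2.36721535e-04, -4.06509018e+01,  2.54527742e+01,  1.00413340e-02,
        6.99535371e-05,  2.29419811e-06]), 'tcp_pos': array([0.17279256, 0.49513714, 0.23054325]), 'ee_rot': array([-1.79901073e+02, -6.16574730e-04,  1.60763308e+02]), 'wrist_force': array([-0.06184011, -0.38218418,  0.54814842]), 'torque': array([-0.01252295, -0.02637524, -0.03097951]), 'finger_force': 0.0, 'gripper_width': 1.0008856181628756}
```

View pics/top0.png

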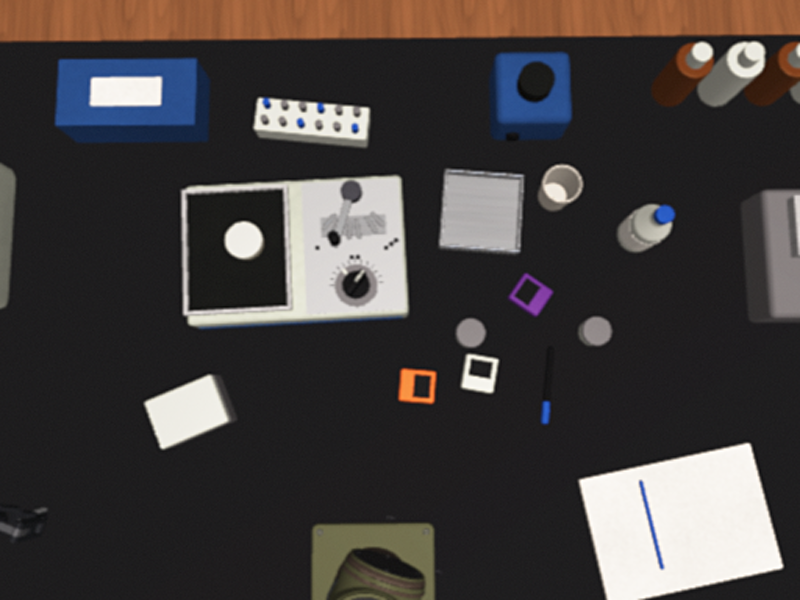

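View pics/scene0.png

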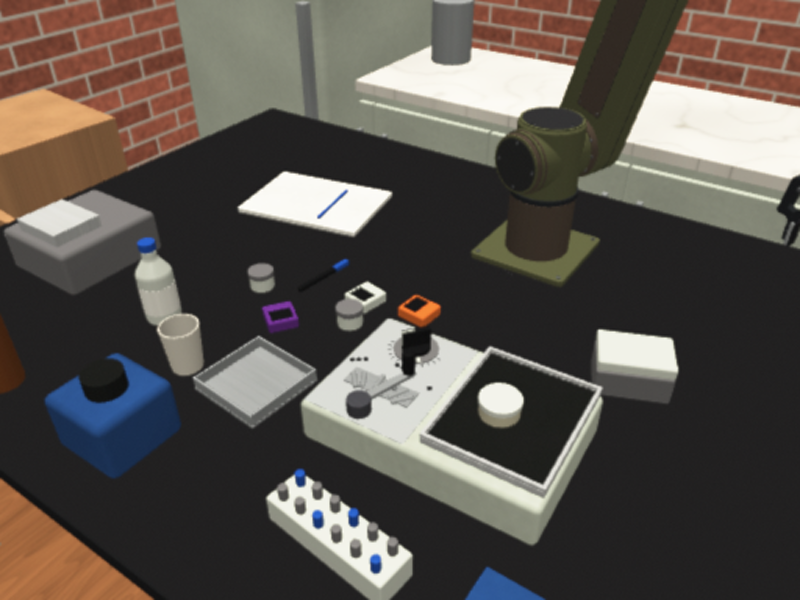

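The top picture shows the shaker with the dish at (243,240), knob at (334,239), dial at (355,285) and tray at (481,211). The jars are at (470,332) and (595,331). 

Things that could be taken for them:
- **Jar:** grey caps at (470,332) and (595,331). The bottle at (645,230) and the tube-rack pegs around (310,120) don't fit. I choose the two caps.
- **Dish:** white disc at (243,240), against the beaker at (560,187).
- **Lever knob:** black post at (334,239), against the grey pivot cap at (350,190).
- **Timers:** orange (417,386) and purple (531,294), both left alone.

I'll check these in a close crop.

```bash
cat > h.py <<'E'
import numpy as np, cv2
from scipy.spatial.transform import Rotation as R
from cell import r
def cam(n):
    c=r.get_calibration(n); return c,R.from_euler('xyz',c['orientation'],degrees=True).as_matrix()
def ray(n,uv,z):
    c,M=cam(n); uv=np.atleast_2d(np.array(uv,float))
    d=np.c_[(uv[:,0]-c['cx'])/c['fx'],(uv[:,1]-c['cy'])/c['fy'],np.ones(len(uv))]@M.T
    return c['xyz']+d*((z-c['xyz'][2])/d[:,2])[:,None]
def proj(n,p):
    c,M=cam(n); q=(np.atleast_2d(p)-c['xyz'])@M
    return np.c_[q[:,0]/q[:,2]*c['fx']+c['cx'],q[:,1]/q[:,2]*c['fy']+c['cy']]
def crop(n,x0,y0,w,h,k,im=None):
    im=r.get_image(n) if im is None else im
    return cv2.resize(im[y0:y0+h,x0:x0+w,::-1],None,fx=k,fy=k,interpolation=cv2.INTER_CUBIC)
E
python3 - <<'E'
from h import *
a=crop("top",190,105,80,110,5); b=crop("scene",190,195,80,110,5)
cv2.imwrite("pics/c1.png",np.hstack([a,b]))
s=.64
for nm,uv,z in [("dish",(243,238),.128),("jarA",(470,332),.038),("jarB",(595,331),.038),("knob",(334,238),.14),("pivot",(350,190),.09),("dial",(355,285),.105)]:
    print(nm,ray("top",np.array(uv)*s,z).round(4))
print("tray",ray("top",np.array([(443,169),(524,172),(521,253),(439,249)])*s,.025).round(4))
print("rim",ray("top",np.array([(182,190),(289,185),(291,310),(184,316)])*s,.106).round(4))
print("deck",ray("top",np.array([(402,177),(408,316),(189,325)])*s,.08).round(4))
for q in("jar1","dish","lever_knob","dial_axis","tray","dial_mark","set_mark"):
    try: print(q,[(np.round(d['box'],1),round(d['p'],2)) for d in r.find_in("top",q)[:3]])
    except Exception as e: print(q,e)
E
```

```text
dish [[0.5706 0.2018 0.128 ]]
jarA [[ 0.4219 -0.1712  0.038 ]]
jarB [[ 0.4219 -0.3851  0.038 ]]
knob [[0.5668 0.0532 0.14  ]]
pivot [[0.6594 0.031  0.09  ]]
dial [[0.4954 0.0217 0.105 ]]
tray [[ 0.7142 -0.1303  0.025 ]
 [ 0.7074 -0.2744  0.025 ]
 [ 0.561  -0.2647  0.025 ]
 [ 0.5694 -0.121   0.025 ]]
rim [[0.6575 0.3097 0.106 ]
 [0.6644 0.1316 0.106 ]
 [0.455  0.126  0.106 ]
 [0.4467 0.3001 0.106 ]]
deck [[ 0.6841 -0.0569  0.08  ]
 [ 0.4462 -0.0648  0.08  ]
 [ 0.4342  0.2989  0.08  ]]
jar1 [(array([301.1, 210.9,  18.9,  21.6]), 0.8), (array([384.7, 210.6,  20.8,  16.3]), 0.72)]
dish [(array([156.1, 153.2,  25.9,  23.8]), 0.95)]
lever_knob [(array([222.2, 137.2,  23.5,  40.8]), 0.65)]
dial_axis [(array([188.2, 161.2, 143.8, 101.4]), 0.67)]
tray [(array([309.1, 132.9,  49.9,  59.1]), 0.64)]
dial_mark [(array([228.1, 180.3,  20.8,  20.8]), 0.64)]
set_mark [(array([229.1, 183.4,  25.2,  27.9]), 0.61)]
```

View pics/c1.png

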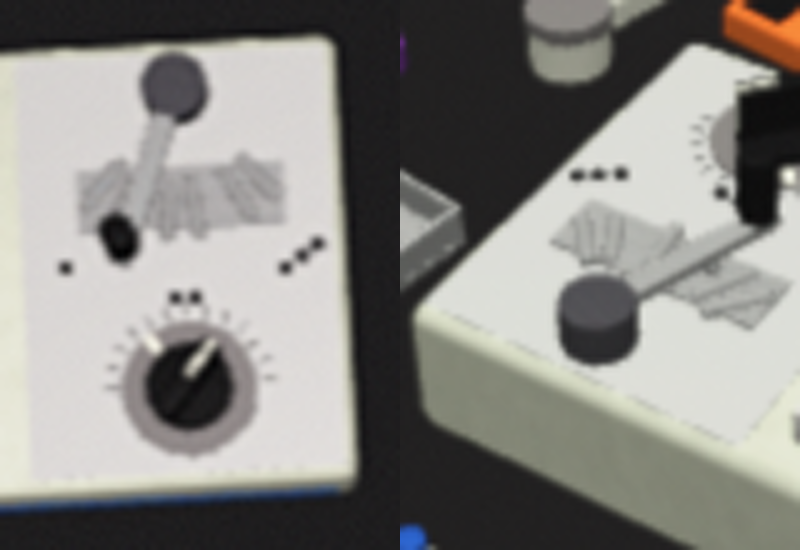

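The crop confirms the choices: black knob at crop (118,233), dial ring centre (190,388), pointer line from (188,372) to (212,342), set mark (153,344), dots at (65,267), (185,297) and (302,255).

```bash
python3 - <<'E'
from h import *
C=lambda p: np.array(p)/5+[190-.4,105-.4]
P=lambda p,z: ray("top",C(p),z)[0,:2]
d=[P(p,.08) for p in((65,267),(185,297),(302,255))]
A=2*np.array([d[1]-d[0],d[2]-d[0]]);b=[d[1]@d[1]-d[0]@d[0],d[2]@d[2]-d[0]@d[0]]
pc=np.linalg.solve(A,b);print("pivot from dots",pc,np.linalg.norm(d[0]-pc),np.degrees([np.arctan2(*(x-pc)[::-1]) for x in d]))
print("pivot z.08-.1",P((174,88),.08),P((174,88),.1))
kn=P((118,233),.14);print("knob",kn)
ax=P((190,388),.0835);sm=P((153,344),.0835);l0=P((188,372),.1195);l1=P((212,342),.1195)
ang=lambda v:np.degrees(np.arctan2(v[1],v[0]))
print("dial axis",ax,"set",sm,ang(sm-ax),"line",l0,l1,ang(l1-l0),ang((l0+l1)/2-ax))
# scene camera checks
print(proj("scene",[*kn,.14]),proj("scene",[*ax,.1195]))
E
```

```text
pivot from dots [0.65839672 0.02949684] 0.11075925556037934 [ 148.16727418 -177.5747014  -143.26430288]
pivot z.08-.1 [0.6604715  0.03062494] [0.65500872 0.02928798]
knob [0.56968419 0.05465824]
dial axis [0.49897173 0.02200023] set [0.52233659 0.04130616] 39.56626467908568 line [0.50202177 0.020847  ] [0.51728754 0.00867622] -38.56393333897166 -34.12105989071333
[[260.89070569 224.18506612]] [[265.94953471 210.28133827]]
```

>>> drive_tool --xyz '[[0, 0, -1], [0, 0, -1], [0, 0, -1], [0, 0, 0], [0, 0, 0], [0, 0, 0], [0, 0, 0], [0, 0, 0], [0, 0, 0], [0, 0, 0]]' --rot '[[0, 0, 0.165], [0, 0, 0.165], [0, 0, 0.165], [0, 0, 0.165], [0, 0, 0.165], [0, 0, 0.165], [0, 0, 0.165], [0, 0, 0.165], [0, 0, 0.165], [0, 0, 0.165]]' --gripper 0.6 --newtons 25

```text
clock: 1.8
tcp_pos: [0.1912, 0.4884, 0.2614]
ee_rot: [-179.0, 0.0, 68.0]
wrist_force: [-0.6, 0.1, -0.2]
gripper_width: 0.596
finger_force: 0.0
```

>>> drive_tool --xyz '[[0, 0, 0], [0, 0, 0], [0, 0, 0], [0, 0, 0], [0, 0, 0], [0, 0, 0], [0, 0, 0], [0, 0, 0]]' --rot '[[0, 0, 0.165], [0, 0, 0.165], [0, 0, 0.165], [0, 0, 0.165], [0, 0, 0.165], [0, 0, 0.165], [0, 0, 0.165], [0, 0, 0]]'

```text
clock: 2.8
tcp_pos: [0.3941, 0.2802, 0.2616]
ee_rot: [-166.7, 8.1, 26.7]
wrist_force: [0.4, 0.5, -0.9]
gripper_width: 0.603
finger_force: 0.0
```

```bash
python3 - <<'E'
from h import *
s=r.read_state();print(s['q'].round(1),s['qvel'].round(1),s['tcp_pos'].round(4),s['ee_rot'].round(1))
E
```

```text
[ 26.6  15.9  -3.9  78.3  13.3 179.9] [ 3.6 -0.4  0.  -0.5  1.6 -0.1] [0.3941 0.2802 0.2616] [-166.7    8.1   26.7]
```

>>> drive_tool --xyz '[[0, 0, 0], [0, 0, 0]]' --rot '[[0, 0, 0], [0, 0, 0]]'

```text
clock: 3.05
tcp_pos: [0.3919, 0.2835, 0.2621]
ee_rot: [-166.6, 8.0, 27.1]
wrist_force: [-0.2, 0.1, 0.4]
gripper_width: 0.601
finger_force: 0.0
```

```bash
cat >> h.py <<'E'
def move(target,yaw):
    s=r.read_state(); M=R.from_euler('xyz',s['ee_rot'],degrees=True)
    T=R.from_euler('xyz',[180,0,yaw],degrees=True)
    print("t",s['clock'],"cm",(M.inv().apply(np.array(target)-s['tcp_pos'])*100).round(2),"rot",(M.inv()*T).as_rotvec().round(3),"q",s['q'].round(0))
E
python3 - <<'E'
from h import *
p=r.read_state()['tcp_pos'];move(p,27.1);move(p,180)
E
```

```text
t 3.05 cm [0. 0. 0.] rot [-0.233  0.139 -0.016] q [ 27.  16.  -4.  78.  13. 180.]
t 3.05 cm [0. 0. 0.] rot [-0.261 -0.266 -2.663] q [ 27.  16.  -4.  78.  13. 180.]
```

>>> drive_tool --xyz '[[0, 0, 0], [0, 0, 0], [0, 0, 0], [0, 0, 0], [0, 0, 0]]' --rot '[[0, 0, -0.165], [0, 0, -0.165], [0, 0, -0.165], [0, 0, -0.165], [0, 0, 0]]'

```text
clock: 3.68
tcp_pos: [0.3917, 0.2836, 0.2621]
ee_rot: [-164.5, -1.7, 63.7]
wrist_force: [-0.5, -0.1, 0.6]
gripper_width: 0.603
finger_force: 0.0
```

```bash
python3 - <<'E'
from h import *
s=r.read_state();p=s['tcp_pos'];print(p,s['ee_rot']);move(p,s['ee_rot'][2]);move([.57,.055,.25],180)
E
```

```text
[0.3917488  0.28356851 0.26211334] [-164.54841158   -1.68986193   63.68922621]
t 3.675 cm [0. 0. 0.] rot [-0.27  -0.029  0.004] q [ 27.  16.  -4.  78.  13. 142.]
t 3.675 cm [-12.62  25.39  -6.15] rot [-0.14  -0.292 -2.012] q [ 27.  16.  -4.  78.  13. 142.]
```

>>> drive_tool --xyz '[[0, 0, 0], [0, 0, 0], [0, 0, 0], [0, 0, 0], [0, 0, 0], [0, 0, 0], [0, 0, 0], [0, 0, 0], [0, 0, 0]]' --rot '[[-0.135, -0.015, 0], [-0.135, -0.015, 0], [0, 0, -0.17], [0, 0, -0.17], [0, 0, -0.17], [0, 0, -0.17], [0, 0, -0.17], [0, 0, -0.17], [0, 0, 0]]'

```text
clock: 4.8
tcp_pos: [0.392, 0.2831, 0.2621]
ee_rot: [180.0, 0.0, 122.2]
wrist_force: [-0.7, 0.5, 0.2]
gripper_width: 0.6
finger_force: 0.0
```

>>> drive_tool --xyz '[[0, 0, 0], [0, 0, 0], [0, 0, 0], [0, 0, 0], [0, 0, 0], [0, 0, 0], [0, 0, 0]]' --rot '[[0, 0, -0.17], [0, 0, -0.17], [0, 0, -0.17], [0, 0, -0.17], [0, 0, -0.17], [0, 0, -0.16], [0, 0, 0]]'

```text
clock: 5.68
tcp_pos: [0.3922, 0.2828, 0.262]
ee_rot: [-180.0, 0.0, 179.9]
wrist_force: [-0.2, 0.8, -0.5]
gripper_width: 0.596
finger_force: 0.0
```

```bash
python3 - <<'E'
from h import *
s=r.read_state();p=s['tcp_pos'];print(p,s['ee_rot']);move([.57,.055,.25],180)
E
```

```text
[0.39224149 0.28283704 0.26203423] [-1.79999007e+02  1.97808264e-02  1.79931818e+02]
t 5.675 cm [-17.8  -22.76   1.21] rot [-0.     0.    -0.001] q [ 36.  10. -10.  70.  -0.  36.]
```

>>> drive_tool --xyz '[[-2.97, -3.8, 0.2], [-2.97, -3.8, 0.2], [-2.97, -3.8, 0.2], [-2.97, -3.8, 0.2], [-2.97, -3.8, 0.2], [-2.97, -3.76, 0.2], [0, 0, 3], [0, 0, 3], [0, 0, 0]]' --rot '[[0, 0, 0], [0, 0, 0], [0, 0, 0], [0, 0, 0], [0, 0, 0], [0, 0, 0], [0, 0, 0], [0, 0, 0], [0, 0, 0]]'

```text
clock: 6.8
tcp_pos: [0.5694, 0.0554, 0.1877]
ee_rot: [-180.0, -0.3, 180.0]
wrist_force: [-1.0, -0.5, -1.4]
gripper_width: 0.604
finger_force: 0.0
```

>>> drive_tool --xyz '[[0, 0, 3], [0, 0, 2], [0, 0, 2], [0, 0, 1.2], [0, 0, 0]]' --rot '[[0, 0, 0], [0, 0, 0], [0, 0, 0], [0, 0, 0], [0, 0, 0]]'

```text
clock: 7.42
tcp_pos: [0.5714, 0.0558, 0.1082]
ee_rot: [-180.0, -0.0, -179.8]
wrist_force: [0.4, 0.1, -0.5]
gripper_width: 0.602
finger_force: 0.0
```

>>> drive_tool --xyz '[[0, 0, 0], [0, 0, 0], [0, 0, 0], [0, 0, 0], [0, 0, 0]]' --rot '[[0, 0, 0], [0, 0, 0], [0, 0, 0], [0, 0, 0], [0, 0, 0]]' --gripper 0

```text
clock: 8.05
tcp_pos: [0.572, 0.0559, 0.1091]
ee_rot: [180.0, 0.1, -179.8]
wrist_force: [-1.7, 1.8, 5.7]
gripper_width: 0.221
finger_force: 24.9
```

>>> drive_tool --xyz '[[0, -0.5, 0], [0, -0.5, 0], [0, -0.5, 0], [0, -0.5, 0], [0, -0.5, 0], [0, -0.45, 0], [0, 0, 0], [0, 0, 0]]' --rot '[[0, 0, 0], [0, 0, 0], [0, 0, 0], [0, 0, 0], [0, 0, 0], [0, 0, 0], [0, 0, 0], [0, 0, 0]]'

```text
clock: 9.05
tcp_pos: [0.5696, 0.0265, 0.1086]
ee_rot: [180.0, -0.2, -179.8]
wrist_force: [-5.0, 1.0, 8.0]
gripper_width: 0.226
finger_force: 25.6
```

>>> drive_tool --xyz '[[0, 0, 0], [0, 0, 0], [0, 0, 0]]' --rot '[[0, 0, 0], [0, 0, 0], [0, 0, 0]]' --gripper 0.5

```text
clock: 9.43
tcp_pos: [0.5718, 0.0259, 0.1079]
ee_rot: [-180.0, 0.0, -179.8]
wrist_force: [-0.1, 1.1, -1.0]
gripper_width: 0.501
finger_force: 0.0
```

>>> drive_tool --xyz '[[0, 0, -3], [0, 0, -5], [0, 0, -5], [2, 2, -1], [3, 5, 0], [3, 5, 0], [3, 5, 0], [3, 5, 0], [0, 0, 0]]' --rot '[[0, 0, 0], [0, 0, 0], [0, 0, 0], [0, 0, 0], [0, 0, 0], [0, 0, 0], [0, 0, 0], [0, 0, 0], [0, 0, 0]]' --gripper 1.0

```text
clock: 10.55
tcp_pos: [0.4289, 0.2484, 0.248]
ee_rot: [180.0, -0.0, -179.4]
wrist_force: [0.6, -0.2, -0.0]
gripper_width: 0.998
finger_force: 0.0
```

```bash
python3 - <<'E'
from h import *
t=r.get_image("top"); s=r.get_image("scene"); np.savez("i1.npz",t=t,s=s)
cv2.imwrite("pics/c2.png",np.hstack([crop("top",190,105,80,110,5,t),crop("scene",190,195,80,110,5,s)]))
E
```

```text
(no output)
```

View pics/c2.png

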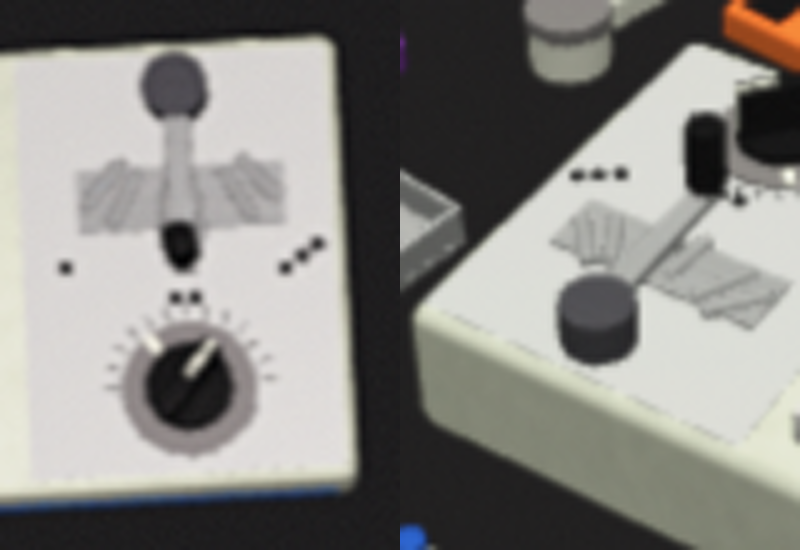

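The lever now sits straight at the two dots: knob at crop (180,245), centred above dots (185,297). Next is the dish.

```bash
python3 - <<'E'
from h import *
for c in("top","scene"):
    for d in r.find_in(c,"dish")[:2]: print(c,np.round(d['box'],1),round(d['p'],2),ray(c,d['box'][:2],.12).round(3))
    print("pred",proj(c,[.5706,.2018,.12]).round(1))
move([.5706,.2018,.2],180)
E
```

```text
top [155.9 152.3  28.3  25.6] 0.66 [[0.572 0.203 0.12 ]]
pred [[156.2 153. ]]
scene [322.  260.4  27.4  26.5] 0.64 [[0.576 0.212 0.12 ]]
scene [238.6 239.7  33.6  47.6] 0.35 [[0.621 0.03  0.12 ]]
pred [[318.9 256.9]]
t 10.75 cm [-13.91  -4.33   4.8 ] rot [-0.001  0.001  0.002] q [ 30.  12. -10.  69.  -0.  29.]
```

>>> drive_tool --xyz '[[-4.6, -1.4, 1], [-4.6, -1.4, 1], [-4.8, -1.35, 1], [0, 0, 2.5], [0, 0, 3], [0, 0, 3], [0, 0, 2], [0, 0, 0]]' --rot '[[0, 0, 0], [0, 0, 0], [0, 0, 0], [0, 0, 0], [0, 0, 0], [0, 0, 0], [0, 0, 0], [0, 0, 0]]'

```text
clock: 11.75
tcp_pos: [0.5702, 0.2023, 0.1111]
ee_rot: [-179.9, -0.2, -180.0]
wrist_force: [-0.2, 0.9, 0.0]
gripper_width: 0.999
finger_force: 0.0
```

>>> drive_tool --xyz '[[0, 0, 0.5], [0, 0, 0.4], [0, 0, 0]]' --rot '[[0, 0, 0], [0, 0, 0], [0, 0, 0]]'

```text
clock: 12.12
tcp_pos: [0.5712, 0.2045, 0.1044]
ee_rot: [180.0, 0.0, -179.8]
wrist_force: [-0.2, 0.5, -0.1]
gripper_width: 1.003
finger_force: 0.0
```

>>> drive_tool --xyz '[[0, 0, 0], [0, 0, 0], [0, 0, 0], [0, 0, 0], [0, 0, 0]]' --rot '[[0, 0, 0], [0, 0, 0], [0, 0, 0], [0, 0, 0], [0, 0, 0]]' --gripper 0

```text
clock: 12.75
tcp_pos: [0.5713, 0.2048, 0.1047]
ee_rot: [180.0, 0.1, -179.8]
wrist_force: [-1.6, -0.5, 4.7]
gripper_width: 0.696
finger_force: 27.4
```

>>> drive_tool --xyz '[[0, 0, -2], [0, 0, -4], [0, 0, -4], [0, 0, -4], [-0.7, -4.5, 0], [-0.7, -4.5, 0], [-0.7, -4.5, 0], [-0.7, -4.5, 0], [-0.7, -4.5, 0], [-0.7, -4.5, 0]]' --rot '[[0, 0, 0], [0, 0, 0], [0, 0, 0], [0, 0, 0], [0, 0, 0], [0, 0, 0], [0, 0, 0], [0, 0, 0], [0, 0, 0], [0, 0, 0]]' --newtons 40

```text
clock: 14.0
tcp_pos: [0.6137, -0.0667, 0.2432]
ee_rot: [180.0, -0.1, -179.8]
wrist_force: [0.0, 0.3, -0.4]
gripper_width: 0.687
finger_force: 44.1
```

>>> drive_tool --xyz '[[-0.8, -4.5, 0], [-0.8, -4.5, 0], [-0.9, -4.3, 0], [0, 0, 3], [0, 0, 4], [0, 0, 4], [0, 0, 4], [0, 0, 4], [0, 0, 2], [0, 0, 0]]' --rot '[[0, 0, 0], [0, 0, 0], [0, 0, 0], [0, 0, 0], [0, 0, 0], [0, 0, 0], [0, 0, 0], [0, 0, 0], [0, 0, 0], [0, 0, 0]]'

```text
clock: 15.25
tcp_pos: [0.637, -0.1974, 0.0311]
ee_rot: [179.9, -0.3, -179.8]
wrist_force: [0.2, 0.1, -0.9]
gripper_width: 0.687
finger_force: 44.1
```

```bash
python3 - <<'E'
from h import *
move([.638,-.198,.0095],180)
E
```

```text
t 15.25 cm [-0.11 -0.06  2.16] rot [ 0.002 -0.006  0.003] q [-17.  36.  -4.  50.  -0. -17.]
```

>>> drive_tool --xyz '[[0, 0, 0.8], [0, 0, 0.7], [0, 0, 0.5], [0, 0, 0]]' --rot '[[0, 0, 0], [0, 0, 0], [0, 0, 0], [0, 0, 0]]'

```text
clock: 15.75
tcp_pos: [0.6391, -0.1981, 0.0139]
ee_rot: [180.0, -0.0, -179.8]
wrist_force: [0.1, 0.3, -0.9]
gripper_width: 0.686
finger_force: 44.1
```

>>> drive_tool --xyz '[[0, 0, 0], [0, 0, 0], [0, 0, 0], [0, 0, -2], [0, 0, -4], [0, 0, -5], [0, 0, -4], [0, 0, 0]]' --rot '[[0, 0, 0], [0, 0, 0], [0, 0, 0], [0, 0, 0], [0, 0, 0], [0, 0, 0], [0, 0, 0], [0, 0, 0]]' --gripper 0.95

```text
clock: 16.75
tcp_pos: [0.6422, -0.199, 0.1689]
ee_rot: [-179.8, 0.5, -179.8]
wrist_force: [-0.1, 0.7, -0.7]
gripper_width: 0.95
finger_force: 0.0
```

>>> drive_tool --xyz '[[4.5, 2, 0], [4.5, 2, 0], [4.5, 2, 0], [4.5, 2, 0], [4, 2, 0], [4, 2, 0], [0, 0, 0]]' --rot '[[0, 0, 0], [0, 0, 0], [0, 0, 0], [0, 0, 0], [0, 0, 0], [0, 0, 0], [0, 0, 0]]'

```text
clock: 17.62
tcp_pos: [0.3742, -0.0776, 0.1628]
ee_rot: [179.9, -0.3, -179.7]
wrist_force: [1.2, -0.9, -0.3]
gripper_width: 0.949
finger_force: 0.0
```

```bash
python3 - <<'E'
from h import *
cv2.imwrite("pics/t3.png",crop("top",110,95,300,200,2.6))
for q in("jar1","dish"):
  for c in("top","scene"):
    if q=="jar1" and c=="scene": r.get_image(c)
    for d in r.find_in(c,q)[:4]: print(q,c,np.round(d['box'],1),round(d['p'],2),ray(c,d['box'][:2],.03).round(3)[0])
move([.422,-.171,.1],180)
E
```

```text
jar1 top [392.3 217.1  17.6  18.7] 0.89 [ 0.408 -0.418  0.03 ]
jar1 scene [225.6 199.8  21.3  21.5] 0.85 [ 0.425 -0.161  0.03 ]
jar1 scene [165.4 171.7  16.1  15.7] 0.65 [ 0.414 -0.402  0.03 ]
dish top [307.5 134.8  23.8  22.8] 0.64 [ 0.636 -0.195  0.03 ]
dish scene [162.7 239.8  23.2  21.5] 0.72 [ 0.648 -0.188  0.03 ]
dish scene [288.9 274.3 191.9 142.4] 0.27 [0.572 0.134 0.03 ]
t 17.925 cm [-4.15 -9.16  6.4 ] rot [-0.     0.001  0.003] q [-12.   4. -32.  54.  -0. -12.]
```

View pics/t3.png

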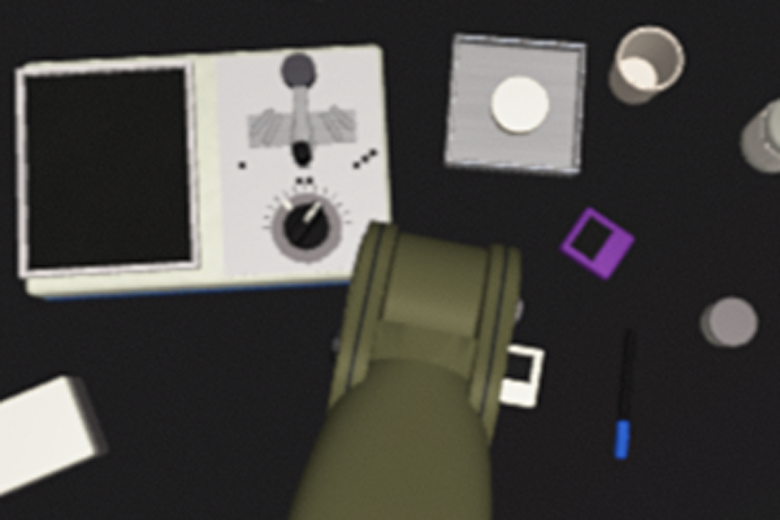

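The dish lies in the tray at picture (520,103). Jar B has been knocked to (730,322). Jar A is hidden by the arm, but the scene camera puts it where it was.

>>> drive_tool --xyz '[[-2.3, -4.6, 0], [-2.3, -4.7, 0], [0, 0, 4], [0, 0, 4], [0, 0, 4], [0, 0, 0]]' --rot '[[0, 0, 0], [0, 0, 0], [0, 0, 0], [0, 0, 0], [0, 0, 0], [0, 0, 0]]'

```text
clock: 18.68
tcp_pos: [0.423, -0.1712, 0.0414]
ee_rot: [179.9, -0.4, -179.8]
wrist_force: [0.3, 1.1, 0.8]
gripper_width: 0.951
finger_force: 0.0
```

```bash
python3 - <<'E'
from h import *
move([.421,-.171,.009],180)
cv2.imwrite("pics/s4.png",crop("scene",150,130,160,120,5))
E
```

```text
t 18.675 cm [0.18 0.01 3.25] rot [ 0.003 -0.006  0.003] q [-22.  19. -35.  37.   0. -22.]
```

View pics/s4.png

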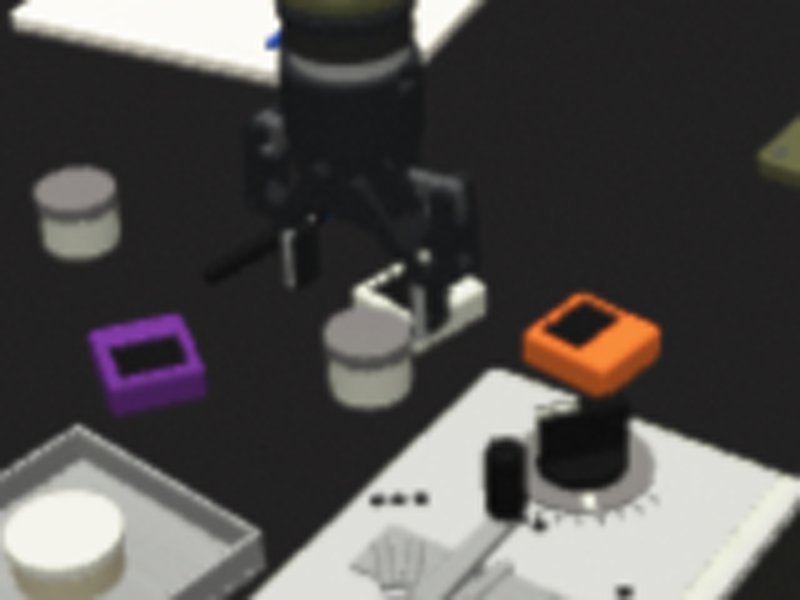

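Jar A (368,360) sits between and below the fingers, so I go down and grip it.

>>> drive_tool --xyz '[[0.1, 0, 1], [0, 0, 1], [0, 0, 1], [0, 0, 0]]' --rot '[[0, 0, 0], [0, 0, 0], [0, 0, 0], [0, 0, 0]]'

```text
clock: 19.23
tcp_pos: [0.4236, -0.1716, 0.0134]
ee_rot: [180.0, -0.1, -179.8]
wrist_force: [-0.4, -0.3, 0.3]
gripper_width: 0.949
finger_force: 0.0
```

>>> drive_tool --xyz '[[0, 0, 0], [0, 0, 0], [0, 0, 0], [0, 0, 0], [0, 0, 0]]' --rot '[[0, 0, 0], [0, 0, 0], [0, 0, 0], [0, 0, 0], [0, 0, 0]]' --gripper 0

```text
clock: 19.85
tcp_pos: [0.4247, -0.172, 0.0146]
ee_rot: [-180.0, 0.1, -179.8]
wrist_force: [-0.4, -0.2, 6.6]
gripper_width: 0.571
finger_force: 41.3
```

>>> drive_tool --xyz '[[0, 0, -2], [0, 0, -4], [0, 0, -5], [0, 0, -5], [0, 0, -5], [0, 0, -3], [0, 0, 0]]' --rot '[[0, 0, 0], [0, 0, 0], [0, 0, 0], [0, 0, 0], [0, 0, 0], [0, 0, 0], [0, 0, 0]]'

```text
clock: 20.72
tcp_pos: [0.4258, -0.1726, 0.2562]
ee_rot: [-179.9, 0.3, -179.8]
wrist_force: [-1.1, -0.5, -0.9]
gripper_width: 0.572
finger_force: 41.6
```

```bash
python3 - <<'E'
from h import *
move([.598,.220,.2],182.4)
move([.518,.217,.2],182.4)
E
```

```text
t 20.725 cm [-17.32  39.21   5.62] rot [-0.002  0.005 -0.038] q [-22.   8. -14.  68.  -0. -22.]
t 20.725 cm [-9.32 38.94  5.58] rot [-0.002  0.005 -0.038] q [-22.   8. -14.  68.  -0. -22.]
```

>>> drive_tool --xyz '[[-1.92, 4.36, 0], [-1.92, 4.36, 0], [-1.92, 4.36, 0], [-1.92, 4.36, 0], [-1.92, 4.36, 0], [-1.92, 4.36, 0], [-1.92, 4.36, 0], [-1.92, 4.36, 0], [-1.92, 4.36, 0], [0, 0, 0]]' --rot '[[0, 0, 0], [0, 0, 0], [0, 0, 0], [0, 0, 0], [0, 0, 0], [0, 0, 0], [0, 0, 0], [0, 0, 0], [0, 0, 0], [0, 0, 0]]'

```text
clock: 21.98
tcp_pos: [0.5958, 0.2239, 0.2505]
ee_rot: [-180.0, -0.2, -179.6]
wrist_force: [-0.3, -0.0, -1.0]
gripper_width: 0.573
finger_force: 41.7
```

>>> drive_tool --xyz '[[0, 0, 3], [0, 0, 4], [0, 0, 3], [0, 0, 2], [0, 0, 0]]' --rot '[[0, 0, 0], [0, 0, 0], [0, 0, 0], [0, 0, 0], [0, 0, 0]]'

```text
clock: 22.6
tcp_pos: [0.5929, 0.2192, 0.1308]
ee_rot: [-179.8, -0.4, -179.8]
wrist_force: [-0.2, -0.4, -0.3]
gripper_width: 0.566
finger_force: 41.7
```

```bash
python3 - <<'E'
from h import *
move([.597,.219,.1155],180)
cv2.imwrite("pics/s5.png",crop("scene",240,180,160,120,5))
E
```

```text
t 22.6 cm [-0.42 -0.01  1.53] rot [-0.003 -0.006  0.003] q [20. 29. -2. 60. -0. 20.]
```

View pics/s5.png

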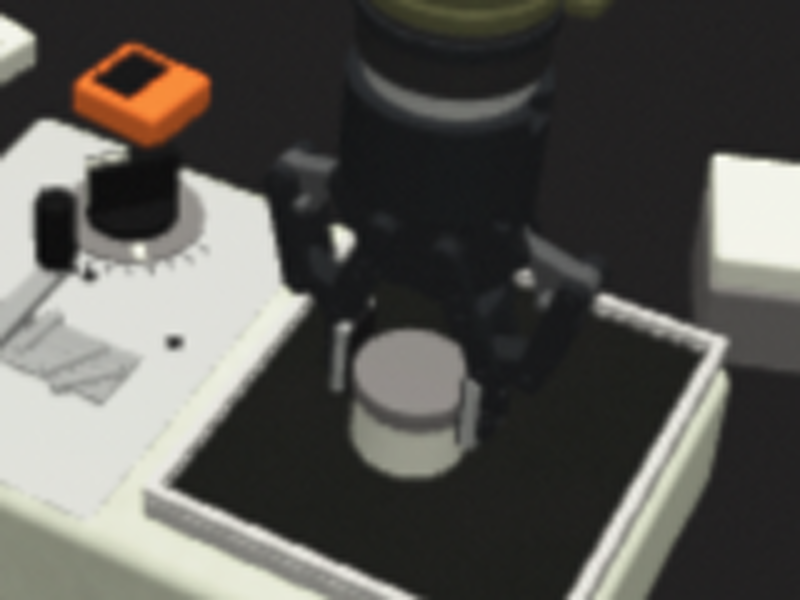

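The jar hangs level over the far half of the platform at (408,400). I set it down.

>>> drive_tool --xyz '[[-0.3, 0, 0.5], [0, 0, 0.5], [0, 0, 0.3], [0, 0, 0.1], [0, 0, 0]]' --rot '[[0, 0, 0], [0, 0, 0], [0, 0, 0], [0, 0, 0], [0, 0, 0]]'

```text
clock: 23.28
tcp_pos: [0.5987, 0.2211, 0.1201]
ee_rot: [-180.0, 0.0, -179.8]
wrist_force: [-0.4, 0.2, -0.5]
gripper_width: 0.573
finger_force: 41.7
```

>>> drive_tool --xyz '[[0, 0, 0], [0, 0, 0], [0, 0, 0], [0, 0, -2], [0, 0, -4], [0, 0, -4], [0, 0, -4], [0, 0, 0]]' --rot '[[0, 0, 0], [0, 0, 0], [0, 0, 0], [0, 0, 0], [0, 0, 0], [0, 0, 0], [0, 0, 0], [0, 0, 0]]' --gripper 0.85

```text
clock: 24.28
tcp_pos: [0.6008, 0.2219, 0.2643]
ee_rot: [179.8, 0.4, -179.8]
wrist_force: [0.7, 0.3, 0.0]
gripper_width: 0.848
finger_force: 0.0
```

>>> drive_tool --xyz '[[2.5, -5, 0], [2.5, -5, 0], [2.5, -5, 0], [2.5, -5, 0], [2.5, -5, 0], [2.5, -5, 0], [2.5, -5, 0], [0, -5, 0], [0, -5, 0], [0, -5, 0]]' --rot '[[0, 0, 0], [0, 0, 0], [0, 0, 0], [0, 0, 0], [0, 0, 0], [0, 0, 0], [0, 0, 0], [0, 0, 0], [0, 0, 0], [0, 0, 0]]' --gripper 0.95

```text
clock: 25.52
tcp_pos: [0.4247, -0.2809, 0.2592]
ee_rot: [180.0, -0.0, -179.8]
wrist_force: [0.9, 0.2, -0.0]
gripper_width: 0.953
finger_force: 0.0
```

```bash
python3 - <<'E'
from h import *
for c in("top","scene"):
    r.get_image(c)
    for d in r.find_in(c,"jar1")[:4]: print(c,np.round(d['box'],1),round(d['p'],2),*[ray(c,d['box'][:2],z).round(3)[0] for z in(.02,.03,.038,.12,.138)])
print(proj("scene",[[.41,-.41,.02],[.598,.219,.12]]),proj("top",[.598,.219,.138]))
move([.412,-.412,.12],180)
E
```

```text
top [148.6 141.1  21.1  23.9] 0.67 [0.625 0.245 0.02 ] [0.623 0.242 0.03 ] [0.621 0.241 0.038] [0.602 0.222 0.12 ] [0.597 0.218 0.138]
scene [323.4 268.4  25.5  30.7] 0.77 [0.501 0.186 0.02 ] [0.511 0.19  0.03 ] [0.518 0.193 0.038] [0.595 0.225 0.12 ] [0.612 0.232 0.138]
scene [239.9 242.1  34.6  52.1] 0.75 [ 0.537 -0.03   0.02 ] [ 0.546 -0.023  0.03 ] [ 0.553 -0.018  0.038] [0.626 0.037 0.12 ] [0.642 0.05  0.138]
scene [164.2 172.2  20.5  19. ] 0.61 [ 0.407 -0.415  0.02 ] [ 0.418 -0.403  0.03 ] [ 0.426 -0.394  0.038] [ 0.513 -0.297  0.12 ] [ 0.533 -0.275  0.138]
[[164.8054154  173.14245927]
 [320.13494141 268.00009596]] [[148.07025534 140.8862488 ]]
t 25.725 cm [  1.27 -13.24  13.87] rot [ 0.001 -0.001  0.001] q [-33.  13.  -7.  71.   0. -33.]
```

>>> drive_tool --xyz '[[0.5, -4.5, 0], [0.5, -4.5, 0], [0.5, -4.5, 0], [0, 0, 4], [0, 0, 5], [0, 0, 5], [0, 0, 4], [0, 0, 4], [0, 0, 0]]' --rot '[[0, 0, 0], [0, 0, 0], [0, 0, 0], [0, 0, 0], [0, 0, 0], [0, 0, 0], [0, 0, 0], [0, 0, 0], [0, 0, 0]]'

```text
clock: 26.85
tcp_pos: [0.4088, -0.4105, 0.037]
ee_rot: [179.6, -0.3, -179.7]
wrist_force: [1.0, 0.7, 0.7]
gripper_width: 0.95
finger_force: 0.0
```

```bash
python3 - <<'E'
from h import *
move([.408,-.416,.012],180)
cv2.imwrite("pics/s6.png",crop("scene",100,110,160,120,5))
E
```

```text
t 26.85 cm [ 0.07 -0.57  2.5 ] rot [ 0.006 -0.006  0.005] q [-45.  29. -18.  44.   0. -45.]
```

View pics/s6.png

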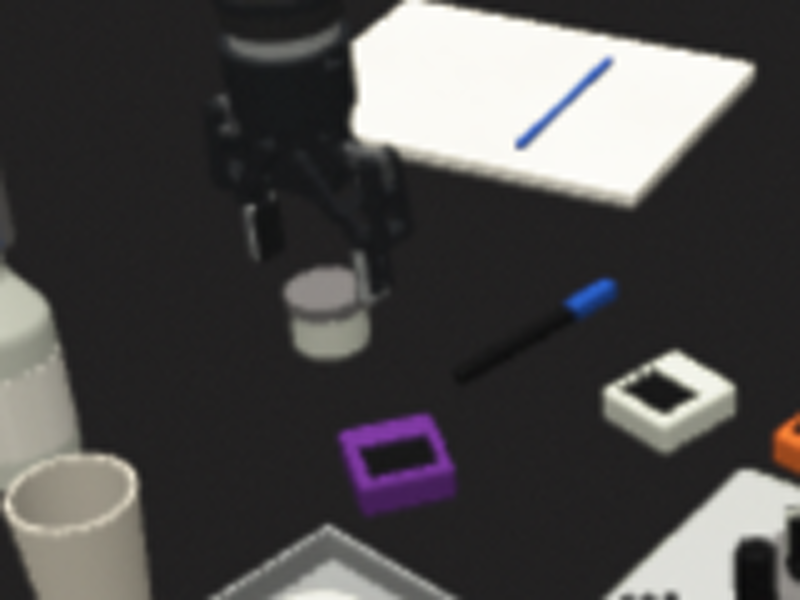

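Jar B's cap (327,292) lies between the fingertips (265,250) and (372,290). I go down.

>>> drive_tool --xyz '[[0, 0, 0.9], [0, 0, 0.9], [0, 0, 0.5], [0, 0, 0]]' --rot '[[0, 0, 0], [0, 0, 0], [0, 0, 0], [0, 0, 0]]'

```text
clock: 27.4
tcp_pos: [0.4107, -0.4144, 0.0169]
ee_rot: [180.0, -0.0, -179.8]
wrist_force: [0.5, 0.1, 0.6]
gripper_width: 0.953
finger_force: 0.0
```

>>> drive_tool --xyz '[[0, 0, 0], [0, 0, 0], [0, 0, 0], [0, 0, 0], [0, 0, 0]]' --rot '[[0, 0, 0], [0, 0, 0], [0, 0, 0], [0, 0, 0], [0, 0, 0]]' --gripper 0

```text
clock: 28.02
tcp_pos: [0.4113, -0.4149, 0.0177]
ee_rot: [-180.0, 0.1, -179.8]
wrist_force: [0.3, 0.4, 4.9]
gripper_width: 0.568
finger_force: 41.8
```

>>> drive_tool --xyz '[[0, 0, -2], [0, 0, -4], [0, 0, -5], [0, 0, -5], [0, 0, -5], [0, 0, -3], [0, 0, 0]]' --rot '[[0, 0, 0], [0, 0, 0], [0, 0, 0], [0, 0, 0], [0, 0, 0], [0, 0, 0], [0, 0, 0]]'

```text
clock: 28.9
tcp_pos: [0.4119, -0.4157, 0.2592]
ee_rot: [-179.8, 0.2, -179.8]
wrist_force: [-0.2, -1.1, -1.7]
gripper_width: 0.567
finger_force: 41.6
```

```bash
python3 - <<'E'
from h import *
move([.515,.217,.25],180)
E
```

```text
t 28.9 cm [-10.52  63.23   0.73] rot [-0.004  0.004  0.003] q [-45.  20.   4.  73.   0. -45.]
```

>>> drive_tool --xyz '[[-0.81, 4.86, 0], [-0.81, 4.86, 0], [-0.81, 4.86, 0], [-0.81, 4.86, 0], [-0.81, 4.86, 0], [-0.81, 4.86, 0], [-0.81, 4.86, 0], [-0.81, 4.86, 0], [-0.81, 4.86, 0], [-0.81, 4.86, 0]]' --rot '[[0, 0, 0], [0, 0, 0], [0, 0, 0], [0, 0, 0], [0, 0, 0], [0, 0, 0], [0, 0, 0], [0, 0, 0], [0, 0, 0], [0, 0, 0]]'

```text
clock: 30.15
tcp_pos: [0.4891, 0.0731, 0.2547]
ee_rot: [-180.0, -0.2, -179.8]
wrist_force: [0.3, -0.3, -0.7]
gripper_width: 0.571
finger_force: 41.7
```

>>> drive_tool --xyz '[[-0.81, 4.86, 0], [-0.81, 4.86, 0], [-0.81, 4.86, 0], [0, 0, 0], [0, 0, 3], [0, 0, 4], [0, 0, 3], [0, 0, 2], [0, 0, 0]]' --rot '[[0, 0, 0], [0, 0, 0], [0, 0, 0], [0, 0, 0], [0, 0, 0], [0, 0, 0], [0, 0, 0], [0, 0, 0], [0, 0, 0]]'

```text
clock: 31.28
tcp_pos: [0.5113, 0.2155, 0.134]
ee_rot: [-179.8, -0.4, -179.9]
wrist_force: [-0.1, -0.9, -0.4]
gripper_width: 0.57
finger_force: 41.8
```

```bash
python3 - <<'E'
from h import *
move([.515,.217,.119],180)
E
```

```text
t 31.275 cm [-0.38  0.15  1.49] rot [-0.003 -0.006  0.003] q [ 23.  21. -14.  55.  -0.  23.]
```

>>> drive_tool --xyz '[[0, 0, 0.6], [0, 0, 0.6], [0, 0, 0.4], [0, 0, 0], [0, 0, 0]]' --rot '[[0, 0, 0], [0, 0, 0], [0, 0, 0], [0, 0, 0], [0, 0, 0]]'

```text
clock: 31.9
tcp_pos: [0.5142, 0.2177, 0.1213]
ee_rot: [180.0, 0.0, -179.8]
wrist_force: [-0.1, 0.7, -1.6]
gripper_width: 0.575
finger_force: 41.8
```

>>> drive_tool --xyz '[[0, 0, 0.2], [0, 0, 0], [0, 0, 0]]' --rot '[[0, 0, 0], [0, 0, 0], [0, 0, 0]]'

```text
clock: 32.28
tcp_pos: [0.514, 0.2176, 0.119]
ee_rot: [-180.0, 0.0, -179.8]
wrist_force: [-0.7, -0.5, 0.3]
gripper_width: 0.571
finger_force: 41.8
```

>>> drive_tool --xyz '[[0, 0, 0], [0, 0, 0], [0, 0, 0], [0, 0, -2], [0, 0, -4], [0, 0, -4], [0, 0, -4], [0, 0, 0]]' --rot '[[0, 0, 0], [0, 0, 0], [0, 0, 0], [0, 0, 0], [0, 0, 0], [0, 0, 0], [0, 0, 0], [0, 0, 0]]' --gripper 0.8

```text
clock: 33.28
tcp_pos: [0.5161, 0.2185, 0.2628]
ee_rot: [179.8, 0.4, -179.8]
wrist_force: [-0.2, -0.1, -0.3]
gripper_width: 0.803
finger_force: 0.0
```

```bash
python3 - <<'E'
from h import *
move([.499,.022,.25],180+2.4-38)
E
```

```text
t 33.275 cm [  1.79 -19.64   1.21] rot [0.005 0.006 0.625] q [23. 17.  0. 73. -0. 23.]
```

```bash
cat > dial.py <<'E'
from h import *
def dial(t,ax=np.array([.499,.022])):
    g=t.astype(float).min(2)
    # polar sampling: line at z=.1195 within r 5..21mm ; set mark at z=.0835 r 26..34mm
    res=[]
    for z,r0,r1 in((.1195,.008,.021),(.0835,.0265,.0335)):
        a=np.radians(np.arange(-100,100,1.)); rr=np.linspace(r0,r1,8)
        p=np.array([[ax[0]+q*np.cos(x),ax[1]+q*np.sin(x),z] for x in a for q in rr])
        uv=proj("top",p).astype(np.float32)
        v=cv2.remap(g.astype(np.float32),uv[:,:1],uv[:,1:],cv2.INTER_LINEAR).reshape(len(a),-1).mean(1)
        k=v.argmax(); s=slice(max(k-12,0),k+13); w=np.clip(v[s]-np.median(v)-.4*(v[k]-np.median(v)),0,None)
        res.append(np.degrees((a[s]*w).sum()/w.sum())); print(z,res[-1],v[k],np.median(v))
    return res
if __name__=="__main__":
    t=np.load("i1.npz")['t']
    g=cv2.cvtColor(t,cv2.COLOR_RGB2GRAY)
    # ring centre from grey ring+black dial blob on white deck
    m=(g[165:205,205:255]<165).astype(np.uint8); m=cv2.morphologyEx(m,cv2.MORPH_OPEN,np.ones((5,5)))
    m=cv2.morphologyEx(m,cv2.MORPH_CLOSE,cv2.getStructuringElement(2,(9,9)))
    c,_=cv2.findContours(m,0,1); c=max(c,key=cv2.contourArea); e=cv2.fitEllipse(c); print(e)
    ax=ray("top",np.array(e[0])+[205,165],.0835)[0,:2]; print(ax)
    for a in(ax,ax+[.001,0],ax+[0,.001],[.499,.022]): dial(t,np.array(a))
E
python3 dial.py
```

```text
((27.526580810546875, 23.39289093017578), (26.44573402404785, 43.35597229003906), 130.501708984375)
[0.48260498 0.0092022 ]
0.1195 -94.18136608643059 136.15332 30.869629
0.0835 -88.51167496282294 218.21619 118.46112
0.1195 -94.17838364135224 132.01575 33.678284
0.0835 -89.01231272976852 218.21606 117.69324
0.1195 -94.19736464067583 130.06189 30.248474
0.0835 -88.52968240147518 218.28589 117.7359
0.1195 -34.65128551016172 164.06836 53.075928
0.0835 39.62227490813427 209.67725 135.41492
```

>>> drive_tool --xyz '[[0.36, -3.93, 0], [0.36, -3.93, 0], [0.36, -3.93, 0], [0.36, -3.93, 0], [0.36, -3.93, 0], [0, 0, 2], [0, 0, 2], [0, 0, 2], [0, 0, 2], [0, 0, 0]]' --rot '[[0, 0, 0], [0, 0, 0], [0, 0, 0], [0, 0, 0], [0, 0, 0], [0, 0, 0.155], [0, 0, 0.155], [0, 0, 0.155], [0, 0, 0.155], [0, 0, 0]]' --gripper 0.5 --newtons 30

```text
clock: 34.52
tcp_pos: [0.4945, 0.0209, 0.1767]
ee_rot: [-179.8, -0.2, 144.8]
wrist_force: [-0.8, -0.1, 0.6]
gripper_width: 0.501
finger_force: 0.0
```

>>> drive_tool --xyz '[[0, 0, 0], [0, 0, 0]]' --rot '[[0, 0, 0], [0, 0, 0]]'

```text
clock: 34.78
tcp_pos: [0.4973, 0.0211, 0.1798]
ee_rot: [179.9, 0.1, 144.7]
wrist_force: [-0.2, -0.6, -0.2]
gripper_width: 0.504
finger_force: 0.0
```

```bash
python3 - <<'E'
from h import *
move([.499,.022,.096],144.4)
E
```

```text
t 34.775 cm [-0.07  0.16  8.38] rot [0.001 0.001 0.006] q [  2.  14. -17.  59.  -0.  38.]
```

>>> drive_tool --xyz '[[-0.07, 0.15, 2.5], [0, 0, 2.5], [0, 0, 2], [0, 0, 1.3], [0, 0, 0], [0, 0, 0]]' --rot '[[0, 0, 0], [0, 0, 0], [0, 0, 0], [0, 0, 0], [0, 0, 0], [0, 0, 0]]'

```text
clock: 35.52
tcp_pos: [0.499, 0.0219, 0.0969]
ee_rot: [179.9, 0.1, 144.7]
wrist_force: [0.1, 0.4, -0.1]
gripper_width: 0.498
finger_force: 0.0
```

>>> drive_tool --xyz '[[0, 0, 0], [0, 0, 0], [0, 0, 0], [0, 0, 0], [0, 0, 0], [0, 0, 0]]' --rot '[[0, 0, 0], [0, 0, 0], [0, 0, 0], [0, 0, 0], [0, 0, 0], [0, 0, 0]]' --gripper 0

```text
clock: 36.28
tcp_pos: [0.5004, 0.0244, 0.0972]
ee_rot: [179.6, 0.0, 144.8]
wrist_force: [2.3, 7.6, 0.9]
gripper_width: 0.133
finger_force: 35.0
```

>>> drive_tool --xyz '[[0, 0.15, 0], [0, 0, 0], [0, 0, 0]]' --rot '[[0, 0, 0], [0, 0, 0], [0, 0, 0]]'

```text
clock: 36.65
tcp_pos: [0.5005, 0.0244, 0.0971]
ee_rot: [179.8, 0.1, 144.7]
wrist_force: [0.7, 6.2, 4.6]
gripper_width: 0.135
finger_force: 35.5
```

>>> drive_tool --xyz '[[0, 0, 0], [0, 0, 0], [0, 0, 0], [0, 0, 0], [0, 0, 0], [0, 0, 0], [0, 0, 0], [0, 0, 0], [0, 0, 0], [0, 0, 0]]' --rot '[[0, 0, -0.145], [0, 0, -0.145], [0, 0, -0.145], [0, 0, -0.145], [0, 0, -0.145], [0, 0, -0.145], [0, 0, -0.145], [0, 0, -0.145], [0, 0, -0.145], [0, 0, 0]]'

```text
clock: 37.9
tcp_pos: [0.5006, 0.0236, 0.0971]
ee_rot: [-179.9, 0.2, -140.6]
wrist_force: [1.1, 4.6, 5.8]
gripper_width: 0.135
finger_force: 35.7
```

>>> drive_tool --xyz '[[0, 0, 0], [0, 0, 0]]' --rot '[[0, 0, 0], [0, 0, 0]]'

```text
clock: 38.15
tcp_pos: [0.5006, 0.0236, 0.0971]
ee_rot: [-179.9, 0.2, -140.7]
wrist_force: [2.4, 3.6, 5.1]
gripper_width: 0.132
finger_force: 35.7
```

Yaw is -140.7°, so the dial should be at 39.3°. I release, lift clear and check.

>>> drive_tool --xyz '[[0, 0, 0], [0, 0, 0], [0, 0, 0], [0, 0, -2], [0, 0, -4], [0, 0, -5], [0, 0, -5]]' --rot '[[0, 0, 0], [0, 0, 0], [0, 0, 0], [0, 0, 0], [0, 0, 0], [0, 0, 0], [0, 0, 0]]' --gripper 0.5

```text
clock: 39.02
tcp_pos: [0.4984, 0.0228, 0.2571]
ee_rot: [180.0, -0.1, -140.6]
wrist_force: [0.4, -0.5, 0.0]
gripper_width: 0.499
finger_force: 0.0
```

>>> drive_tool --xyz '[[5, 0, 0], [5, 0, 0], [5, 0, 0], [5, 0, 0], [0, 0, 0], [0, 0, 0], [0, 0, 0], [0, 0, 0], [0, 0, 0]]' --rot '[[0, 0, 0], [0, 0, 0], [0, 0, 0], [0, 0, 0], [0, 0, 0.17], [0, 0, 0.17], [0, 0, 0.17], [0, 0, 0.17], [0, 0, 0]]'

```text
clock: 40.15
tcp_pos: [0.3441, -0.1041, 0.2558]
ee_rot: [-180.0, -0.0, -179.4]
wrist_force: [-0.6, -0.4, -0.6]
gripper_width: 0.499
finger_force: 0.0
```

```bash
python3 - <<'E'
from dial import *
t=r.get_image("top"); np.save("t7.npy",t); dial(t); dial(t,np.array([.4985,.023]))
cv2.imwrite("pics/t7.png",np.hstack([crop("top",110,95,160,120,3,t),crop("top",205,160,50,60,6,t)]))if 0 else cv2.imwrite("pics/t7.png",crop("top",110,95,160,120,5,t))
move([.57,.027,.25],180)
E
```

```text
0.1195 38.90372386404061 167.1748 45.728333
0.0835 37.78075644808613 196.54968 135.49109
0.1195 34.803747950196396 165.86047 43.687073
0.0835 35.79874873394927 197.1239 135.14276
t 40.2 cm [-22.72  12.86   0.57] rot [-0.    -0.     0.011] q [-17.  -2. -24.  68.  -0. -17.]
```

View pics/t7.png

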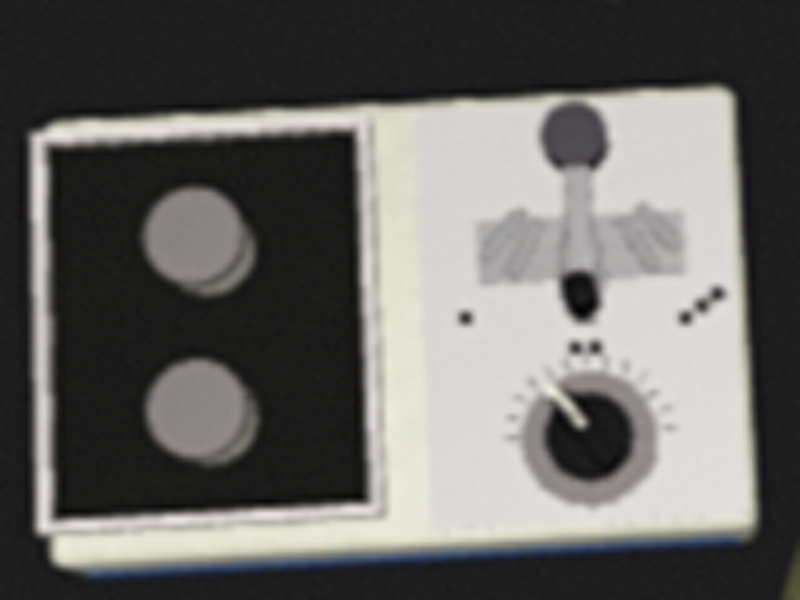

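The pointer runs straight into the set mark at (550,388), both jars stand on the platform at (195,235) and (197,410), and the lever is still in load. Next I throw it to run.

>>> drive_tool --xyz '[[-4.55, 2.57, 0], [-4.55, 2.57, 0], [-4.55, 2.57, 0], [-4.55, 2.57, 0], [-4.55, 2.57, 0], [0, 0, 3], [0, 0, 4], [0, 0, 3], [0, 0, 0], [0, 0, 0]]' --rot '[[0, 0, 0.011], [0, 0, 0], [0, 0, 0], [0, 0, 0], [0, 0, 0], [0, 0, 0], [0, 0, 0], [0, 0, 0], [0, 0, 0], [0, 0, 0]]'

```text
clock: 41.45
tcp_pos: [0.5728, 0.0244, 0.1571]
ee_rot: [-180.0, 0.1, 179.9]
wrist_force: [0.1, -0.9, 1.4]
gripper_width: 0.498
finger_force: 0.0
```

```bash
python3 - <<'E'
from h import *
move([.57,.0265,.109],180)
d=r.find_in("scene","dish"); r.get_image("scene"); print([(np.round(d['box'],1),round(d['p'],2)) for d in r.find_in("scene","dish")[:2]])
E
```

```text
t 41.45 cm [0.29 0.21 4.81] rot [-0.     0.002 -0.002] q [ 2. 22. -9. 59. -0.  3.]
[(array([163.4, 239.9,  21.8,  22.5]), 0.65)]
```

>>> drive_tool --xyz '[[0.2, 0.2, 2], [0, 0, 2], [0, 0, 0.8], [0, 0, 0], [0, 0, 0]]' --rot '[[0, 0, 0], [0, 0, 0], [0, 0, 0], [0, 0, 0], [0, 0, 0]]'

```text
clock: 42.22
tcp_pos: [0.571, 0.0264, 0.1091]
ee_rot: [-180.0, 0.1, 179.9]
wrist_force: [0.2, -1.1, 0.0]
gripper_width: 0.503
finger_force: 0.0
```

>>> drive_tool --xyz '[[0, 0, 0], [0, 0, 0], [0, 0, 0], [0, 0, 0], [0, 0, 0]]' --rot '[[0, 0, 0], [0, 0, 0], [0, 0, 0], [0, 0, 0], [0, 0, 0]]' --gripper 0

```text
clock: 42.85
tcp_pos: [0.5707, 0.0265, 0.1088]
ee_rot: [-180.0, 0.1, 179.9]
wrist_force: [-1.9, 0.2, 5.6]
gripper_width: 0.22
finger_force: 30.4
```

>>> drive_tool --xyz '[[-0.03, -0.45, 0], [-0.05, -0.45, 0], [-0.08, -0.44, 0], [-0.09, -0.44, 0], [-0.12, -0.43, 0], [-0.14, -0.43, 0], [-0.16, -0.42, 0], [-0.18, -0.42, 0], [-0.2, -0.4, 0], [-0.23, -0.4, 0]]' --rot '[[0, 0, 0], [0, 0, 0], [0, 0, 0], [0, 0, 0], [0, 0, 0], [0, 0, 0], [0, 0, 0], [0, 0, 0], [0, 0, 0], [0, 0, 0]]'

```text
clock: 44.1
tcp_pos: [0.5805, -0.0141, 0.1084]
ee_rot: [179.8, -0.2, -180.0]
wrist_force: [-6.6, 4.5, 8.1]
gripper_width: 0.228
finger_force: 31.3
```

>>> drive_tool --xyz '[[-0.25, -0.38, 0], [-0.25, -0.4, 0], [0, 0, 0], [0, 0, 0]]' --rot '[[0, 0, 0], [0, 0, 0], [0, 0, 0], [0, 0, 0]]'

```text
clock: 44.6
tcp_pos: [0.5865, -0.0232, 0.1083]
ee_rot: [179.9, -0.1, 180.0]
wrist_force: [-3.5, 1.9, 6.2]
gripper_width: 0.224
finger_force: 31.2
```

>>> drive_tool --xyz '[[0, 0, 0], [0, 0, 0], [0, 0, 0], [0, 0, -2], [0, 0, -4], [0, 0, -5], [0, 0, -4]]' --rot '[[0, 0, 0], [0, 0, 0], [0, 0, 0], [0, 0, 0], [0, 0, 0], [0, 0, 0], [0, 0, 0]]' --gripper 0.5

```text
clock: 45.48
tcp_pos: [0.5881, -0.0243, 0.26]
ee_rot: [-180.0, 0.1, 179.8]
wrist_force: [0.5, 0.1, 0.4]
gripper_width: 0.5
finger_force: 0.0
```

>>> drive_tool --xyz '[[5, -2, 0], [5, -2, 0], [5, -2, 0], [5, -2, 0], [4, -2, 0], [0, 0, 0], [0, 0, 0]]' --rot '[[0, 0, 0], [0, 0, 0], [0, 0, 0], [0, 0, 0], [0, 0, 0], [0, 0, 0], [0, 0, 0]]'

```text
clock: 46.35
tcp_pos: [0.3483, -0.1238, 0.2583]
ee_rot: [-180.0, 0.1, 179.8]
wrist_force: [0.5, 0.0, -0.1]
gripper_width: 0.5
finger_force: 0.0
```

```bash
python3 - <<'E'
from dial import *
t=r.get_image("top"); dial(t)
cv2.imwrite("pics/t8.png",crop("top",110,95,240,130,3.3,t))
E
```

```text
0.1195 38.95786834299698 166.53174 45.56372
0.0835 37.78634522459884 196.41321 135.56012
```

View pics/t8.png

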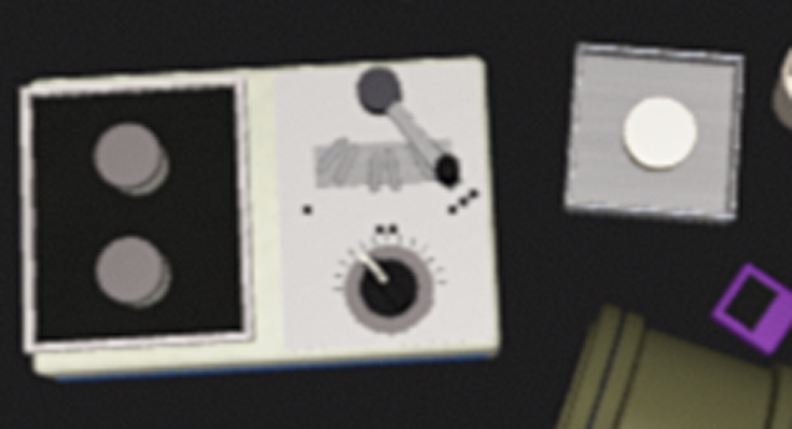

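The lever points at the three dots (463,201), the dial is on its mark, the jars are on the platform and the dish is in the tray at (660,132). I hand in.

```bash
python3 -c "
from cell import r
print(r.finish_job())"
```

```text
the job is handed in; nothing more can be done
None
```

I handed the job in at about 46 s on the robot's clock, but the hand-in returned no verdict. The last picture shows the lever in the three-dot notch, the dish flat in the tray, both jars upright on the platform, and the dial line within about 1° of the set mark.

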